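Clamp a spectacle lens in the lens jig

TASK

Get the amber lens held for marking up: slide the blue jaw of the lens jig gently along until the lens is snug between the two cork pads and the sprung one gives a little, then turn the red clamp knob clockwise as far as it goes, so that the jaw stays locked on the lens. Leave the lens lying flat on the bed, let go of the knob, and don't disturb the things around the jig.

Things in the scene. Friction and masses are not known exactly. Their poses are not given: they have to be found in the camera images.
- jig: Lens-holding jig fixed to the table: an aluminium bed plate 130 mm (its x) by 300 mm (its y) by 12 mm thick. Origin: centre of the underside; z up; the jaw slides along its y axis. A grey fixed jaw (80 mm along x, 18 mm thick, top 48 mm above the table) stands at its +y end, from y = 130 to 148 mm.
- pad: Cork pad of the fixed jaw (60 mm along the jig's x, 24 mm high, top 25.5 mm above the bed), on a spring that gives way up to 7 mm towards the jig's +y with about 1.2 N per mm. Origin: centre of its cork face, at the level of the bed (12 mm above the table); axes as the jig's.
- carriage: Sliding jaw: blue block 75 mm (jig x) by 54 mm (jig y), top 36 mm above the bed, with a cork pad (60 mm wide, top 25.5 mm above the bed) on its +y side. It slides along the jig's y axis with about 1.5 N of friction while the knob is loose; move it by its knob or by pushing the block. Origin: centre of its cork face, at bed level (12 mm above the table); axes as the jig's.
- knob (a joint): Turn of the red clamp knob about its axis, in rad: grows clockwise as seen from its outer end. 0 = loose, bar at right angles to the slide; from about 0.95 it brakes the jaw; 1.4 = fully tight, at its stop, bar nearly along the slide. It stays where it is left and needs up to about 0.2 N m.
- knob_grip (a point): Middle of the red knob's bar (44 long, 12 wide, 22 mm tall, 10 mm of it above this point). z: the knob's axis, outward, leaning 35 degrees from vertical towards the jig's -x (robot side); x along the bar, y across its width; turns with the knob. A steel boss of 34 mm diameter ends 30 mm below it along the axis. In the carriage's frame it lies at (-42, -33, 77) mm.
- lens: Amber spectacle lens blank, a loose disc of 66 mm diameter and 10 mm thickness, about 40 g, lying on the bed between the two pads. Origin: centre of its underside.
- glasses: Bystander: folded black spectacles, 136 mm long, 28 mm deep, 46 mm tall, beyond the jig. Origin: middle of the front face's underside.
- screwdriver: Bystander: loose screwdriver 140 mm long, lying on the robot's side of the jig. Origin under its middle.
- pliers: Bystander: steel pliers 150 mm long, 50 mm wide, 13 mm tall, lying beyond the jig. Origin under the joint region.
- bottle: Bystander: clear water bottle with green label, 64 mm diameter, 190 mm tall, at the left. Origin: centre of the underside.
- barrel: Bystander: blue barrel-shaped tissue jar, 116 mm diameter, 124 mm tall, at the far right. Origin: centre of the underside.
- roll: Bystander: white paper roll, 104 mm diameter, 100 mm tall, at the far left. Origin: centre of the underside.
There are look-alikes about, which are no part of the job. Of the things shaped like the lens, the amber one is meant.

How it is judged:
By the outcome, as a careful person would: the job done as asked, in the order asked, and still so for the second after the job is handed in, with the robot touching nothing.
It also fails if it takes over 35 s, if anything falls off the work surface, if the arm or the gripper's body presses on something with over 40 N, if the wrist force passes 120 N, or if a joint passes its speed limit or range.

ROBOT

A 7-joint arm with a two-finger parallel gripper is mounted at the origin on the work surface. World frame = base frame: x ahead of the robot, y to its left, z up, the work surface at z = 0. Lengths are in mm, angles in rad, forces in N, time in s.
With the tool pointing down it reaches from about 400 to 900 mm from the base axis. Payload 5.6 kg.
Tool frame: the origin (TCP) lies midway between the tips of the shut fingers; the grasp point (between the pads) lies 19 mm behind it; z points along the fingers, y is the line along which they close (so a half turn about z gives the same grasp; the last joint's range is limited). The gripper opens to 92 mm and grips with 3 to 60 N. Pads are 20 mm wide; open, the fingers measure 128 mm over their backs; the gripper's body (75 mm by 189 mm) begins 69 mm behind the grasp point.
Start: joints at [1.277, 0.468, -0.012, 1.603, 0.006, 1.071, -0.056], TCP at [161.274, -629.682, 214.592] pointing down, gripper open.
Joint ranges: [-2.53, 2.53], [-0.31, 2.02], [-1.57, 1.55], [0.28, 2.44], [-1.29, 4.43], [0.15, 1.84], [-2.92, 2.92]. Speed limits (rad/s): [2.57, 2.57, 3.14, 3.14, 3.14, 3.14, 3.14].

INTERFACE

Orientations are given as a rotation vector (axis times angle).
In Python, from cell import robot, grip, kin, viewer gives the robot as it stands. Calls block until the motion is done:
- robot.movep(position, orientation): joint-space move of the TCP to a pose.
- robot.servo_line(position, feed=150, rotation=None): straight line of the TCP; rotation=None keeps the orientation; feed is the mean speed in mm/s.
- robot.goto_joints(angles): joint-space move.
- grip(opening, newtons=None): opening from 0.0 (shut) to 1.0 (fully open); newtons is the grip in N (None keeps the last); returns when the fingers have stopped.
- robot.hold(seconds).
- kin.ik(position, orientation): joint angles nearest the present ones, or None.
- robot.observe(): the state.
- viewer.read_camera(name): name is "scene" or "top" or "wrist"; returns the picture (400x640x3 uint8, red, green, blue); there is no depth.
- viewer.camera_info(name): a dict with "camera_matrix" (3x3 intrinsics, pixels), "R" (3x3) and "t" (3): a world point X has camera coordinates R X + t. Camera axes: x right, y down, z forward; pixel columns grow to the right and rows downward; lengths in mm; the calibration is good to about 2 mm. A picture is of the moment at which its call begins: read the wrist's pose just before it. camera_info takes no time and is no camera call; for the wrist camera it gives the pose at the moment of the call.
A pose or a line that the arm cannot do raises robot.IKError and nothing moves.
- robot.job_done(): hands the job in; it is judged then, once.
Trained networks look in the newest picture that a camera, given by its name, has taken for a name from the list of things; names that differ only in an ending like _2 or _b are one class to them, and where a whole thing is asked for, a point or a joint stands for the part that bears it (a point fixed in the world has none). Each returns a list of dicts, best first, with "confidence" (0 to 1); they miss things now and then, are a little off and sometimes report something else, mostly with a low value. They report only what shows in the picture. A call takes as long as a camera call. They do not tell look-alikes from the thing itself.
- viewer.silhouettes(name, camera): "mask" (400x640 bool, what is visible of it).
- viewer.pinpoint(name, camera): "at" ([x, y, z] in mm, in the coordinates of the camera as it stood for that picture, good to about 4 mm: a listed point, or the origin of a listed thing).
The state is a dict: "t": time; "joints": joint angles; "joint_velocities": joint speeds; "joint_torque": joint torques, N m; "tcp_pos": TCP position; "tcp_rot": TCP orientation; "contact_force": force on the tool from outside, world axes, zero at the start; "wrist_torque": the same for the moment, N m; "grip_width": opening from 0.0 (shut) to 1.0 (fully open); "grip_force": force on a finger pad.
Only numpy, scipy, OpenCV 4.12 (cv2) and the standard library are available. Lean on these libraries where they do the work, as an engineer would, in place of code of your own. Each camera call takes 0.05 s, during which the arm holds its last target. There are 200 camera calls.

## Working session

There is one attempt and no reset: what is moved stays moved. The work goes in short steps, each a Python script; the robot and the scene stay as the last script left them, time stands still between calls to the robot, and variables do not carry over. Pictures are saved under pics/ and viewed, at most 10 in all, crops included, and the job is handed in when it is done.

```bash
ls; mkdir -p pics
cat > h.py <<'E'
import numpy as np, cv2
from cell import robot, grip, kin, viewer
from scipy.spatial.transform import Rotation as Ro
def toworld(p,ci): return np.array(ci["R"]).T@(np.array(p)-np.array(ci["t"]).ravel())
def pix(X,ci):
    c=np.array(ci["R"])@np.array(X)+np.array(ci["t"]).ravel(); u=np.array(ci["camera_matrix"])@c; return u[:2]/u[2]
def ray(uv,ci,z):
    K=np.array(ci["camera_matrix"]);R=np.array(ci["R"]);t=np.array(ci["t"]).ravel()
    d=R.T@np.linalg.solve(K,[uv[0],uv[1],1]);o=-R.T@t
    return o+d*(z-o[2])/d[2]
def save(im,n): cv2.imwrite(f"pics/{n}.png",im[:,:,::-1])
E
python3 - <<'E'
from h import *
for c in ["scene","top"]:
    im=viewer.read_camera(c);save(im,c);ci=viewer.camera_info(c)
    print(c, toworld([0,0,0],ci).round())
    for n in ["jig","pad","carriage","knob_grip","lens","screwdriver","glasses","pliers","bottle"]:
        for d in viewer.pinpoint(n,c)[:3]:
            w=toworld(d["at"],ci); print(n,round(d["confidence"],2),w.round(1),pix(w,ci).round())
print(robot.observe())
E
```

```text
pics
scene [ 971.  368. 1021.]
jig 0.58 [572.  -19.9   2.1] [318. 218.]
pad 0.45 [603.7  95.8  13.4] [343. 253.]
carriage 0.67 [573.7 -25.   15.5] [316. 215.]
carriage 0.31 [511.3 136.3   1.4] [380. 241.]
knob_grip 0.49 [519.5 -42.1  83.8] [326. 183.]
lens 0.95 [718.6 198.   -1.4] [342. 317.]
lens 0.88 [398.1 -32.8   3. ] [359. 175.]
lens 0.73 [406.5  87.8  -1. ] [391. 204.]
screwdriver 0.71 [5.095e+02 1.344e+02 2.000e-01] [379. 240.]
glasses 0.57 [684.9  28.1   3.5] [300. 259.]
pliers 0.8 [ 6.464e+02 -1.636e+02 -1.000e-01] [259. 203.]
bottle 0.88 [477.7 392.4  -0.8] [473. 300.]
top [406. -33. 993.]
jig 0.74 [581.5  36.8  12.9] [305. 193.]
jig 0.57 [572.  -17.4  -1.6] [325. 196.]
pad 0.6 [604.3  94.7  13. ] [283. 185.]
carriage 0.7 [571.6 -22.2  12.5] [326. 195.]
lens 0.92 [581.   40.1  13.3] [303. 193.]
lens 0.87 [397.  -36.4  -2.8] [334. 261.]
lens 0.82 [409.8  90.1  -1.4] [287. 257.]
screwdriver 0.65 [511.8 140.7  -5. ] [268. 220.]
glasses 0.61 [682.1  27.    1.4] [308. 158.]
glasses 0.23 [570.3 -23.8  11.1] [327. 196.]
pliers 0.84 [ 647.8 -161.7   -3.1] [376. 168.]
pliers 0.2 [570.  -26.5   9.9] [328. 196.]
bottle 0.56 [480.3 394.7  -1.9] [176. 234.]
{'t': 1.0, 'joints': array([ 1.27699273,  0.46746758, -0.01161736,  1.60268774,  0.00599636,
        1.07143695, -0.05628161]), 'joint_velocities': array([-6.35643891e-04, -1.56201691e-04, -9.74665296e-04, -2.02307858e-04,
        1.11753828e-03, -1.57174362e-04, -9.05903483e-05]), 'joint_torque': array([-6.39867012e-04, -5.20416784e+01, -1.29120468e-02, -2.44056165e+01,
       -5.68313850e-02,  1.13223752e-02,  1.74885923e-05]), 'tcp_pos': array([ 161.28868758, -629.67542495,  214.61850497]), 'tcp_rot': array([ 3.11689159e+00,  3.92863459e-01, -3.52291615e-05]), 'contact_force': array([-0.20415842, -0.07381185,  0.1058698 ]), 'wrist_torque': array([ 0.02646525, -0.02794331, -0.01877592]), 'grip_force': 0.0, 'grip_width': 0.9996082384457107}
```

Run:
```python
import cv2,numpy as np
a=cv2.imread("pics/scene.png")[130:340,210:480];b=cv2.imread("pics/top.png")[130:290,230:420]
cv2.imwrite("pics/scene_c.png",cv2.resize(a,None,fx=2.8,fy=2.8,interpolation=cv2.INTER_CUBIC))
cv2.imwrite("pics/top_c.png",cv2.resize(b,None,fx=3.7,fy=3.7,interpolation=cv2.INTER_CUBIC))
```

```text
(no output)
```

View pics/scene_c.png

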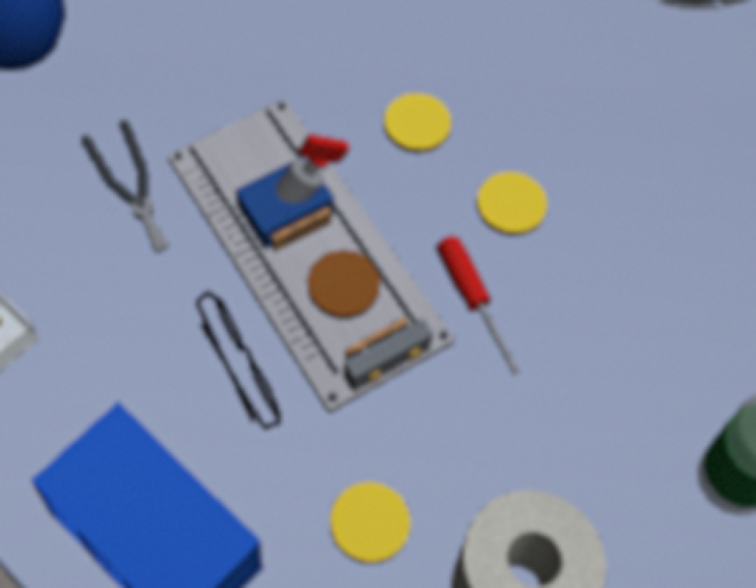

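View pics/top_c.png

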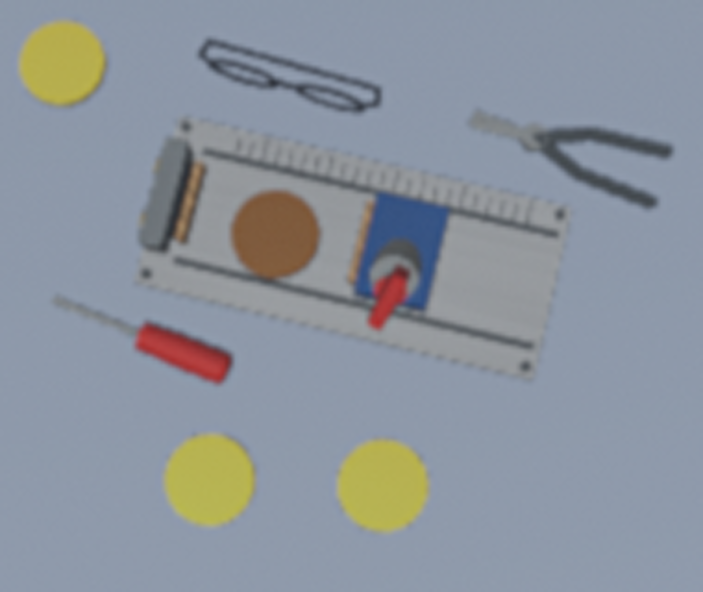

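The amber disc is on the jig bed, at top (303,193) and scene (333,232). The three look-alikes are yellow and off the jig, at top (247,147), (287,260) and (333,261). The lens is therefore the amber disc on the bed. The knob's red tip is at top (334,208), and the red screwdriver handle is at (280,226). I take the knob to be the bar on the blue carriage.

```bash
cat >> h.py <<'E'
def frame(yaw):
    jx=np.array([np.cos(yaw),np.sin(yaw),0]);jy=np.array([-np.sin(yaw),np.cos(yaw),0])
    n=-np.sin(np.radians(35))*jx+np.array([0,0,np.cos(np.radians(35))])
    return jx,jy,n
def toolrot(yaw,knob=0,flip=1):
    jx,jy,n=frame(yaw); z=-n; y=flip*jy; x=np.cross(y,z)
    return Ro.from_rotvec(-n*knob)*Ro.from_matrix(np.c_[x,y,z])
E
python3 - <<'E'
from h import *
ci=viewer.camera_info("top")
P=[ray((230+u/3.7,130+v/3.7),ci,12)[:2] for u,v in [(186,126),(145,273),(560,214),(526,367)]]
print(np.round(P,1),np.mean(P,0).round(1))
l=P[0]+P[1]-P[2]-P[3]; s=P[0]-P[1]+P[2]-P[3]
print(np.degrees([np.arctan2(-l[0],l[1]),np.arctan2(s[1],s[0])]), np.linalg.norm(l)/2,np.linalg.norm(s)/2)
lens=ray((230+276/3.7,130+234/3.7),ci,20);print("lens",lens.round(1))
yaw=np.radians(-14.9);jx,jy,n=frame(yaw)
k=np.array([572.5,-23.5,12])-42*jx-33*jy+[0,0,77];print(k,n)
for f in(1,-1):
  for kn in(0,1.5):
    for d in(0,60): 
      for off in(-19,40,140):
        q=kin.ik(k+d*jy+n*off,toolrot(yaw,kn,f).as_rotvec());print(f,kn,d,off,None if q is None else np.round(q,2))
E
```

```text
[[ 663.9  102.4]
 [ 554.2  134. ]
 [ 587.2 -170.9]
 [ 476.5 -140.4]] [570.5 -18.7]
[-15.73793611 -15.72565709] 284.5022072796392 114.48002900143744
lens [578.4  36.5  20. ]
[523.42682249 -44.59083331  89.        ] [-0.55429055  0.14748531  0.81915204]
1 0 0 -19 [-0.04  0.38 -0.06  2.42  2.39  0.33 -1.13]
1 0 0 40 None
1 0 0 140 None
1 0 60 -19 [-0.25  0.4  -0.    2.38  2.14  0.34 -1.02]
1 0 60 40 [ 0.31  0.32 -0.67  2.39  1.71  0.5  -0.55]
1 0 60 140 None
1 1.5 0 -19 [ 0.97  0.95 -1.33  2.37  1.97  1.06 -1.8 ]
1 1.5 0 40 None
1 1.5 0 140 None
1 1.5 60 -19 [ 0.8   0.98 -1.33  2.32  1.93  1.15 -1.87]
1 1.5 60 40 [ 0.81  0.68 -1.31  2.37  1.75  0.93 -1.91]
1 1.5 60 140 None
-1 0 0 -19 [ 0.11  0.39 -0.23  2.41  2.28  0.37  2.15]
-1 0 0 40 None
-1 0 0 140 None
-1 0 60 -19 [-0.24  0.4  -0.01  2.38  2.13  0.34  2.13]
-1 0 60 40 [-0.29  0.24 -0.01  2.43  1.76  0.32  2.47]
-1 0 60 140 None
-1 1.5 0 -19 [ 0.97  0.95 -1.33  2.37  1.97  1.06  1.34]
-1 1.5 0 40 None
-1 1.5 0 140 None
-1 1.5 60 -19 [ 0.68  0.74 -1.11  2.33  1.9   0.89  1.15]
-1 1.5 60 40 [ 0.31  0.32 -0.67  2.39  1.71  0.5   1.09]
-1 1.5 60 140 None
```

```bash
cat >> h.py <<'E'
YAW=np.radians(-15.73); C0=np.array([570.5,-18.7,0])
JX,JY,N=frame(YAW)
def jig(p): return C0+p[0]*JX+p[1]*JY+np.array([0,0,p[2]])
def tj(X): X=np.array(X)-C0; return np.array([X@JX,X@JY,X[2]])
def rot(tilt,knob=0,flip=1):
    "tool rotation: tilt deg about jig y; knob rad"
    n=-np.sin(np.radians(tilt))*JX+np.array([0,0,np.cos(np.radians(tilt))]); y=flip*JY
    return Ro.from_rotvec(-n*knob)*Ro.from_matrix(np.c_[np.cross(y,-n),y,-n])
def tcp(g,R): return np.array(g)+19*R.as_matrix()[:,2]
E
python3 - <<'E'
from h import *
ci=viewer.camera_info("top")
c=lambda u,v:(230+u/3.7,130+v/3.7)
print("cork",tj(ray(c(362,243),ci,37.5)).round(1),"pad",tj(ray(c(190,203),ci,37.5)).round(1),"lens",tj(ray(c(276,234),ci,22)).round(1))
print("block back",[tj(ray(c(*p),ci,48)).round(1) for p in[(448,210),(428,310)]])
print("pp", [tj(p).round(1) for p in [[573.7,-25,15.5],[571.6,-22.2,12.5],[604,95,13],[581,40,13],[519.5,-42.1,83.8]]])
g=jig([-42,-5-33,89]);print("g",g.round(1))
for n,dx in(("g-",-22),("g0",0),("g+",22)):
    X=g+dx*(np.cos(np.radians(35))*JX+np.sin(np.radians(35))*np.array([0,0,1]))+10*N
    print(n,((pix(X,ci)-[230,130])*3.7).round(),((pix(X,viewer.camera_info("scene"))-[210,130])*2.8).round())
for f in(1,-1):
  for t in(0,10,20,30,35):
    print(f,t,[(lambda q:None if q is None else np.round(q,1).tolist())(kin.ik(tcp(g+[0,0,h],rot(t,0,f)),rot(t,0,f).as_rotvec())) for h in(0,60,110)])
E
```

```text
cork [-1.8 -8.1 37.5] pad [ -2.8 119.1  37.5] lens [-7.7 55.  22. ]
block back [array([ 33.8, -61.9,  48. ]), array([-38.6, -64.7,  48. ])]
pp [array([ 4.8, -5.2, 15.5]), array([ 2. , -3.1, 12.5]), array([  1.4, 118.5,  13. ]), array([-5.8, 59.3, 13. ]), array([-42.7, -36.3,  83.8])]
g [519.8 -43.9  89. ]
g- [382. 333.] [346. 137.]
g0 [388. 305.] [329. 137.]
g+ [395. 276.] [312. 138.]
1 0 [[0.6, 0.6, -0.7, 2.0, 0.5, 0.8, 0.9], [0.6, 0.5, -0.8, 1.9, 0.4, 0.9, 0.9], [0.7, 0.4, -0.8, 1.9, 0.4, 1.0, 1.0]]
1 10 [[0.5, 0.5, -0.7, 2.1, 0.7, 0.6, 0.7], [0.7, 0.4, -0.8, 2.1, 0.6, 0.7, 0.8], [0.7, 0.3, -0.9, 2.0, 0.5, 0.8, 0.9]]
1 20 [[0.2, 0.4, -0.2, 2.3, 0.8, 0.3, 0.5], [0.8, 0.4, -1.0, 2.2, 1.0, 0.6, 0.4], [0.9, 0.3, -1.1, 2.1, 0.8, 0.6, 0.6]]
1 30 [[-0.0, 0.4, -0.1, 2.4, 2.0, 0.2, -0.8], [0.7, 0.3, -0.8, 2.3, 1.4, 0.4, -0.1], [0.7, 0.2, -0.9, 2.3, 1.0, 0.4, 0.3]]
1 35 [[-0.2, 0.4, 0.1, 2.4, 2.5, 0.3, -1.2], [0.3, 0.3, -0.4, 2.4, 1.8, 0.3, -0.5], [0.8, 0.2, -1.0, 2.3, 1.4, 0.4, -0.0]]
-1 0 [[0.3, 0.5, -0.3, 2.0, 0.2, 0.7, -2.0], [0.3, 0.4, -0.4, 2.0, 0.2, 0.8, -2.0], [0.4, 0.3, -0.4, 1.9, 0.2, 0.9, -2.0]]
-1 10 [[0.3, 0.4, -0.3, 2.1, 0.4, 0.5, -2.2], [0.4, 0.3, -0.5, 2.1, 0.4, 0.6, -2.2], [0.5, 0.3, -0.6, 2.0, 0.3, 0.7, -2.1]]
-1 20 [[-0.1, 0.4, 0.0, 2.3, 0.5, 0.2, -2.4], [0.3, 0.3, -0.4, 2.2, 0.6, 0.4, -2.4], [0.6, 0.2, -0.7, 2.2, 0.5, 0.5, -2.3]]
-1 30 [[-0.1, 0.4, -0.0, 2.4, 2.0, 0.2, 2.3], [-1.0, 0.4, 1.1, 2.4, -1.3, 0.2, -0.7], [0.9, 0.3, -1.0, 2.3, 1.1, 0.5, -2.9]]
-1 35 [[0.1, 0.4, -0.2, 2.4, 2.3, 0.4, 2.2], [-0.3, 0.2, 0.2, 2.4, 1.9, 0.2, 2.5], [-1.3, 0.3, 1.4, 2.4, -1.1, 0.2, -0.8]]
```

Run:
```python
from h import *
g=jig([-42,-38,89]);R=rot(35)
robot.movep(tcp(g+[0,0,110],R),R.as_rotvec())
o=robot.observe();print(o["t"],o["joints"].round(2),o["tcp_pos"])
ci=viewer.camera_info("wrist");im=viewer.read_camera("wrist");save(im,"w1")
print("pred",pix(g,ci).round(), [pix(g+s*22*(np.cos(np.radians(35))*JX+np.sin(np.radians(35))*np.array([0,0,1]))+10*N,ci).round() for s in(-1,1)])
for d in viewer.pinpoint("knob_grip","wrist"):
    w=toworld(d["at"],ci);print(d["confidence"],w.round(1),tj(w).round(1),pix(w,ci).round())
```

```text
3.4417 [ 0.8   0.23 -0.96  2.32  1.37  0.41 -0.03] [530.54252279 -47.74465243 183.55611961]
pred [323. 129.] [array([323.,  95.]), array([323., 162.])]
0.85 [524.9 -46.3  83. ] [-36.4 -38.9  83. ] [321. 130.]
```

View pics/w1.png

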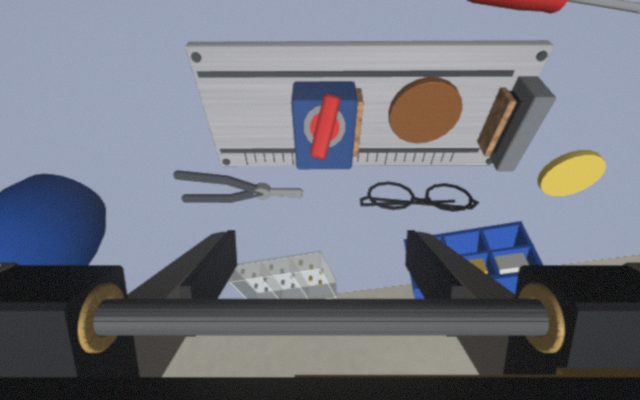

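The wrist view shows the knob bar centred near (325,127), where I predicted it. It leans from (332,96) to (318,157), so the knob starts slightly clockwise. I'll fit the angle and the centre.

Run:
```python
from h import *
im=cv2.imread("pics/w1.png")[:,:,::-1].astype(int);ci=viewer.camera_info("wrist")
m=(im[...,0]>120)&(im[...,1]<70)&(im[...,2]<70);m[:,:280]=0;m[:,370:]=0;m[:80]=0;m[175:]=0
print(m.sum())
r=cv2.minAreaRect(np.argwhere(m)[:,::-1].astype(np.float32));print(r)
bx=np.cos(np.radians(35))*JX+np.array([0,0,np.sin(np.radians(35))]);
def model(a,b,k):
    "convex hull of the bar as pixel mask; a,b = centre in jig x,y"
    g=jig([a,b,89]);Rk=Ro.from_rotvec(-N*k).as_matrix();P=[]
    for s in(-22,22):
        for w in(-6,6):
            for h in(-12,10): P.append(pix(g+Rk@(s*bx+w*JY)+h*N,ci))
    z=np.zeros(m.shape,np.uint8);cv2.fillConvexPoly(z,cv2.convexHull((np.array(P)*16).astype(np.int32)),1,shift=4);return z>0
best=max(((lambda z:(z&m).sum()/(z|m).sum())(model(a,b,k)),a,b,k) for a in range(-48,-35,1) for b in range(-44,-32,1) for k in np.arange(-.1,.5,.03));print(best)
for h,g in[(0,(best[1],best[2]))]:
    for k in (best[3],1.0,1.4,1.5):
        for d in (0,30,60):
            R=rot(35,k);q=kin.ik(tcp(jig([g[0],g[1]+d,89]),R),R.as_rotvec());print(round(k,2),d,None if q is None else q.round(2))
```

```text
733
((323.9541015625, 125.94352722167969), (24.38709831237793, 63.214378356933594), 5.90614128112793)
(np.float64(0.5285171102661597), -42, -37, np.float64(0.19999999999999998))
0.2 0 [ 0.56  0.51 -0.75  2.39  2.04  0.57 -0.87]
0.2 30 [ 0.49  0.53 -0.77  2.37  1.97  0.62 -0.86]
0.2 60 [ 0.43  0.55 -0.79  2.34  1.9   0.67 -0.85]
1.0 0 [ 0.65  0.55 -0.86  2.39  2.01  0.63 -1.61]
1.0 30 [ 0.58  0.57 -0.88  2.37  1.95  0.68 -1.61]
1.0 60 [ 0.51  0.6  -0.89  2.34  1.89  0.73 -1.61]
1.4 0 [ 0.7   0.59 -0.92  2.38  1.99  0.67 -1.97]
1.4 30 [ 0.62  0.6  -0.93  2.36  1.94  0.72 -1.98]
1.4 60 [ 0.54  0.62 -0.93  2.34  1.89  0.76 -1.99]
1.5 0 [ 0.71  0.59 -0.94  2.38  1.99  0.68 -2.07]
1.5 30 [ 0.62  0.61 -0.94  2.36  1.94  0.72 -2.08]
1.5 60 [ 0.55  0.62 -0.94  2.34  1.89  0.77 -2.09]
```

Run:
```python
from h import *
g=jig([-42,-37.5,89]);R=rot(35,.2)
robot.servo_line(tcp(g+[0,0,60],R),feed=100,rotation=R.as_rotvec())
robot.servo_line(tcp(g,R),feed=80)
o=robot.observe();print(o["t"],o["contact_force"].round(2),o["joints"].round(2))
grip(0.35,10)
o=robot.observe();print(o["t"],o["contact_force"].round(2),o["grip_width"])
grip(0,10)
o=robot.observe();print(o["t"],o["contact_force"].round(2),o["wrist_torque"].round(3),o["grip_width"]*92,o["grip_force"])
ci=viewer.camera_info("wrist");save(viewer.read_camera("wrist"),"w2")
```

```text
5.0917 [0.44 0.03 0.77] [ 0.66  0.56 -0.88  2.39  2.    0.64 -0.8 ]
6.0667 [ 0.27 -0.14 -0.91] 0.3481977499583059
6.5 [0.92 0.83 0.58] [0.334 0.25  0.127] 12.173131829785422 9.816733449697495
```

View pics/w2.png

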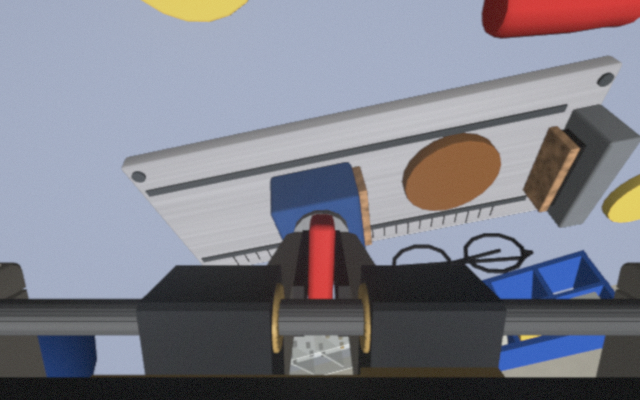

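The bar is held flush, at a grip width of 12.2 mm, and the lens and both pads are visible. Next I slide the jaw, watching the force along the slide.

Run:
```python
from h import *
grip(0,25)
o=robot.observe();p0=np.array(o["tcp_pos"]);print(o["t"],(o["contact_force"]@JY).round(2))
Rv=rot(35,.2).as_rotvec()
c0=tcp(jig([-42,-37.5,89]),rot(35,.2))
d=0
def go(x,f):
    robot.servo_line(c0+x*JY,feed=f,rotation=Rv);o=robot.observe();F=np.array(o["contact_force"])
    print(round(x,1),round(o["t"],2),"Fy %.2f Fx %.2f Fz %.2f"%(F@JY,F@JX,F[2]),"pos",((np.array(o["tcp_pos"])-p0)@JY).round(2));return F@JY
for x in(15,30,42): base=go(x,40)
x=42
while x<66:
    x+=1.5;f=go(x,15)
    if f<base-3.0: break
```

```text
6.7667 1.18
15 7.29 Fy 1.31 Fx 1.56 Fz -0.27 pos 15.92
30 7.82 Fy 1.44 Fx 0.32 Fz 2.65 pos 30.49
42 8.27 Fy 0.43 Fx -0.72 Fz 2.81 pos 42.17
43.5 8.52 Fy -1.07 Fx -0.72 Fz 4.92 pos 42.98
45.0 8.77 Fy -2.02 Fx -1.37 Fz 4.85 pos 44.49
46.5 9.02 Fy -1.61 Fx -1.42 Fz 5.75 pos 46.11
48.0 9.27 Fy -1.35 Fx -1.04 Fz 5.20 pos 47.65
49.5 9.52 Fy -0.78 Fx -0.72 Fz 4.90 pos 49.17
51.0 9.77 Fy -0.90 Fx -1.23 Fz 5.27 pos 50.71
52.5 10.02 Fy -1.45 Fx -1.23 Fz 5.61 pos 52.22
54.0 10.27 Fy -1.18 Fx -1.19 Fz 5.18 pos 53.76
55.5 10.52 Fy -0.74 Fx -0.72 Fz 5.28 pos 55.25
57.0 10.77 Fy -1.03 Fx -1.43 Fz 4.60 pos 56.76
58.5 11.02 Fy -2.57 Fx -2.92 Fz 7.35 pos 57.67
60.0 11.27 Fy -2.76 Fx -2.47 Fz 7.97 pos 58.6
```

Run:
```python
from h import *
Rv=rot(35,.2).as_rotvec();c0=tcp(jig([-42,-37.5,89]),rot(35,.2))
for x in np.arange(60.8,64.5,.8):
    robot.servo_line(c0+x*JY,feed=15,rotation=Rv);o=robot.observe();F=np.array(o["contact_force"])
    print(round(x,1),round(o["t"],2),"Fy %.2f Fx %.2f Fz %.2f"%(F@JY,F@JX,F[2]),"pos",((np.array(o["tcp_pos"])-c0)@JY).round(2),o["wrist_torque"].round(2))
    if F@JY<-4.2: break
im=viewer.read_camera("wrist");save(im,"w3");t=viewer.read_camera("top")
a=cv2.resize(im[60:300,280:640],(720,480));b=cv2.resize(t[150:235,260:360],None,fx=4,fy=4,interpolation=cv2.INTER_CUBIC)
cv2.imwrite("pics/m3.png",a[:,:,::-1]);cv2.imwrite("pics/t3.png",b[:,:,::-1])
```

```text
60.8 11.52 Fy -5.73 Fx -2.95 Fz 8.55 pos 59.18 [-0.78  0.15 -0.65]
```

View pics/m3.png

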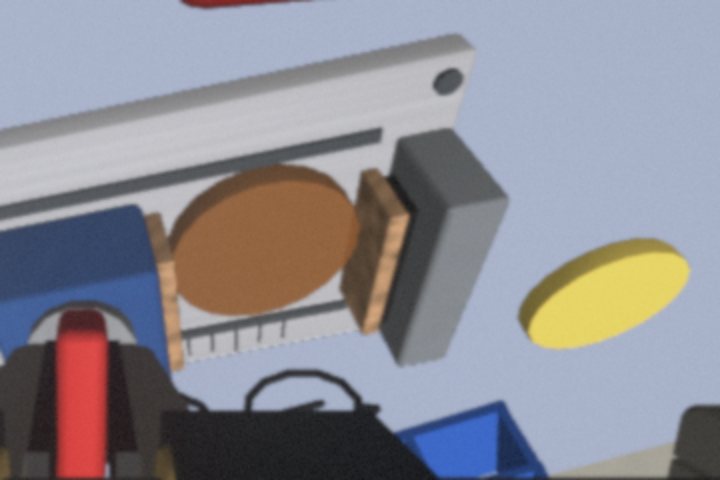

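Lens touches both pads (in this crop at about (172,250) and (355,230)), and the slide force has risen to 5.7 N. Now I turn the knob in steps, holding that force until the brake engages.

Run:
```python
from h import *
x=60.8
g0=jig([-42,-37.5,89])
grip(0,40)
k=.2
def rep():
    o=robot.observe();F=np.array(o["contact_force"]);T=np.array(o["wrist_torque"])
    R=Ro.from_rotvec(o["tcp_rot"]);ka=(rot(35,0).inv()*R).as_rotvec()
    print("k %.2f act %.3f t %.2f x %.1f F %s pos %s Tn %.3f w %.1f"%(k,ka[2],o["t"],x,[round(F@v,1) for v in(JX,JY)]+[round(F[2],1)],np.round([(o["tcp_pos"]-tcp(g0,R))@v for v in (JX,JY)],2),T@N,o["grip_width"]*92))
    return F@JY,T@N,ka[2]
rep()
while k<1.2:
    k=min(k+.15,1.2);R=rot(35,k)
    robot.servo_line(tcp(g0+x*JY,R),feed=20,rotation=R.as_rotvec())
    fy,tn,_=rep()
    if k<.85: x+=np.clip((fy+4.5)/3,-.6,.6)
    if abs(tn)>1.5: break
```

```text
k 0.20 act 0.201 t 11.83 x 60.8 F [np.float64(-3.9), np.float64(-4.8), np.float64(7.9)] pos [1.000e-02 5.923e+01] Tn -0.054 w 11.9
k 0.35 act 0.351 t 12.13 x 60.8 F [np.float64(-3.4), np.float64(-5.2), np.float64(9.5)] pos [3.000e-02 5.933e+01] Tn -0.124 w 11.7
k 0.50 act 0.501 t 12.43 x 60.6 F [np.float64(-3.2), np.float64(-4.4), np.float64(7.8)] pos [5.000e-02 5.937e+01] Tn -0.068 w 11.6
k 0.65 act 0.651 t 12.73 x 60.6 F [np.float64(-2.8), np.float64(-4.7), np.float64(8.8)] pos [ 0.1  59.48] Tn -0.059 w 11.6
k 0.80 act 0.801 t 13.03 x 60.5 F [np.float64(-3.2), np.float64(-4.1), np.float64(8.8)] pos [ 0.12 59.5 ] Tn -0.016 w 11.8
k 0.95 act 0.951 t 13.33 x 60.6 F [np.float64(-2.4), np.float64(-4.2), np.float64(9.1)] pos [ 0.18 59.61] Tn -0.041 w 11.5
k 1.10 act 1.100 t 13.63 x 60.6 F [np.float64(-2.5), np.float64(-4.3), np.float64(9.3)] pos [ 0.23 59.7 ] Tn 0.070 w 11.8
k 1.20 act 1.200 t 13.88 x 60.6 F [np.float64(-3.1), np.float64(-4.3), np.float64(10.2)] pos [ 0.32 59.78] Tn 0.054 w 11.9
```

Run:
```python
from h import *
x=60.6;g0=jig([-42,-37.5,89])
for k in np.arange(1.25,1.56,.04):
    R=rot(35,k)
    robot.servo_line(tcp(g0+x*JY,R),feed=20,rotation=R.as_rotvec())
    o=robot.observe();F=np.array(o["contact_force"]);tn=np.array(o["wrist_torque"])@N
    ka=(rot(35,0).inv()*Ro.from_rotvec(o["tcp_rot"])).as_rotvec()[2]
    print("k %.2f act %.3f t %.2f Fy %.1f Fx %.1f Fz %.1f Tn %.3f"%(k,ka,o["t"],F@JY,F@JX,F[2],tn))
    if tn>.45: break
im=viewer.read_camera("wrist");save(im,"w4")
```

```text
k 1.25 act 1.250 t 14.13 Fy -3.7 Fx -3.4 Fz 10.3 Tn 0.100
k 1.29 act 1.290 t 14.38 Fy -5.0 Fx -2.6 Fz 10.9 Tn -0.006
k 1.33 act 1.330 t 14.63 Fy -4.8 Fx -3.2 Fz 10.5 Tn -0.101
k 1.37 act 1.370 t 14.88 Fy -3.7 Fx -3.9 Fz 13.1 Tn -0.125
k 1.41 act 1.409 t 15.13 Fy -4.3 Fx -2.7 Fz 9.9 Tn 0.297
k 1.45 act 1.447 t 15.38 Fy -4.1 Fx -1.3 Fz 9.4 Tn 0.979
```

The stop shows at about 1.41, where the torque climbs to 0.98 N m. I ease the wind-up off, open, retreat along the knob axis and check.

Run:
```python
from h import *
x=60.6;g0=jig([-42,-37.5,89]);R=rot(35,1.42)
robot.servo_line(tcp(g0+x*JY,R),feed=20,rotation=R.as_rotvec())
o=robot.observe();print("Tn",np.array(o["wrist_torque"])@N,"Fy",o["contact_force"]@JY)
grip(0.4)
o=robot.observe();print(o["t"],o["contact_force"].round(2))
for n in(45,100):
    try: robot.servo_line(tcp(g0+x*JY+n*N,R),feed=80)
    except Exception as e:
        print("IK",n); robot.servo_line(np.array(robot.observe()["tcp_pos"])+[0,0,60],feed=80)
o=robot.observe();print(o["t"],o["tcp_pos"],o["joints"].round(2))
im=viewer.read_camera("wrist");save(im,"w5")
```

```text
Tn 0.5334620809895411 Fy -4.464323424209459
16.225 [-0.43 -0.58  0.56]
17.7667 [491.68208503  27.22407034 155.13725107] [ 0.83  0.46 -1.32  2.4   1.58  0.78 -1.8 ]
```

View pics/w5.png

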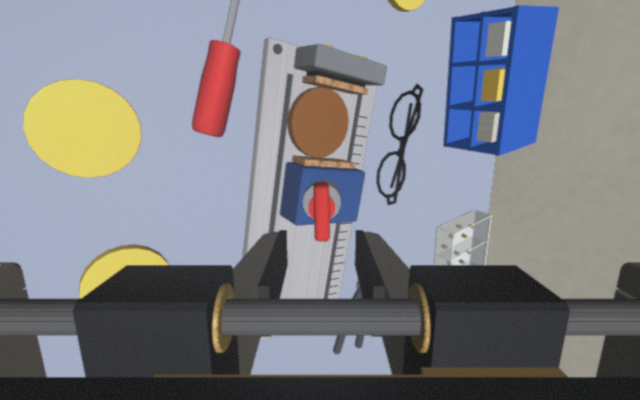

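In the wrist view the bar points along the slide at (321,210), the fingers are clear, and the lens at (319,122) sits between both corks. I'll compare with the first scene and top pictures before handing in.

Run:
```python
from h import *
W=[]
for c,(r0,r1,c0,c1) in{"scene":(160,290,260,400),"top":(150,235,260,360)}.items():
    im=viewer.read_camera(c);save(im,c+"_end")
    a=cv2.imread(f"pics/{c}.png")[r0:r1,c0:c1];b=im[r0:r1,c0:c1,::-1]
    W.append(np.hstack([cv2.resize(v,(390,290),interpolation=cv2.INTER_CUBIC) for v in(a,b)]))
cv2.imwrite("pics/cmp.png",np.vstack(W))
im=cv2.imread("pics/w5.png")[:,:,::-1].astype(int);m=(im[...,0]>120)&(im[...,1]<70)&(im[...,2]<70);m[:,:290]=0;m[:,350:]=0;m[:212]=0;m[245:]=0
print([(r,np.where(m[r])[0].mean().round(1)) for r in(214,224,234)])
ci=viewer.camera_info("wrist");bx=np.cos(np.radians(35))*JX+np.array([0,0,np.sin(np.radians(35))])
for k in(1.3,1.4,1.5):
    d=Ro.from_rotvec(-N*k).apply(bx);g=jig([-42,22.5,89])+10*N;print(k,[pix(g+s*d,ci).round(1) for s in(-22,22)])
```

```text
[(214, np.float64(321.3)), (224, np.float64(316.5)), (234, np.float64(320.0))]
1.3 [array([320.2, 184.8]), array([327.1, 241.4])]
1.4 [array([323.2, 184.6]), array([324.2, 241.6])]
1.5 [array([326.2, 184.7]), array([321.4, 241.5])]
```

View pics/cmp.png

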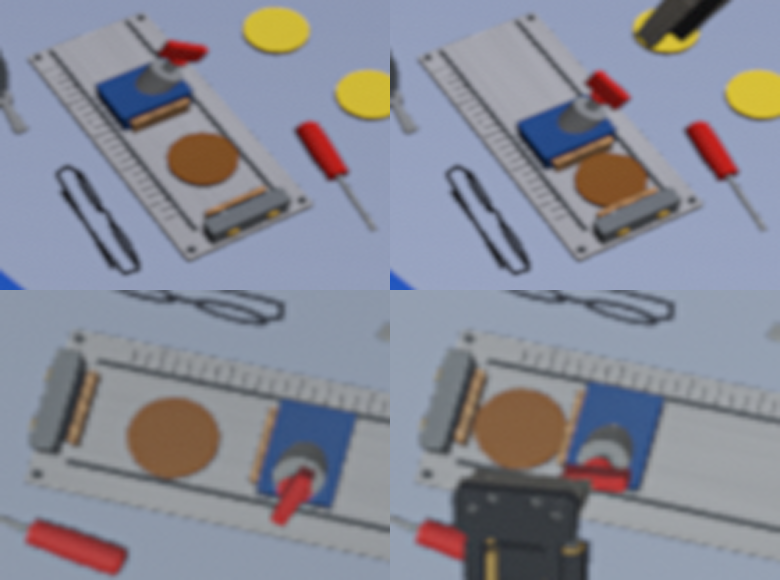

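The before-and-after picture shows the lens flat and touching both corks. The sprung pad has moved slightly towards the fixed jaw, the bar lies along the slide, the gripper is clear and the neighbours have not moved.

```bash
python3 -c "
from h import *
print(robot.observe()['t']);print(robot.job_done())"
```

```text
17.9167
the job is handed in; nothing more can be done
None
```

I handed the job in at about 18 s: the amber lens lies flat and snug between the cork pads, the sprung pad has given about 2–3 mm by estimate, the knob is turned to its stop and released, and the things around the jig look undisturbed in the pictures.

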